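Lock the bat and run the pottery wheel at half speed

ROBOT

A 6-joint arm with a two-finger parallel gripper is mounted at the origin on the work surface. World frame = base frame: x ahead of the robot, y to its left, z up, the work surface at z = 0. Lengths are in m, angles in rad, forces in N, time in s.
With the tool pointing down it reaches from about 0.375 to 0.9 m from the base axis. Payload 3.1 kg.
Tool frame: the origin (TCP) lies on the centre line of the jaws, within the pads' length; the fingertips stand 14 mm ahead of it and the grasp point (between the pads) lies 5 mm behind it; y points along the fingers, z is the direction in which the jaws open and shut, and the axes are right-handed (so a half turn about y gives the same grasp; the last joint's range is limited). The gripper opens to 87 mm and grips with 3 to 60 N. Pads are 19 mm wide; open, the fingers measure 117 mm over their backs; the gripper's body (75 mm by 190 mm) begins 51 mm behind the grasp point.
Start: joints at [0.939, 0.527, 1.433, -0, 1.181, -0.178], TCP at [0.274, 0.562, 0.237] pointing down, gripper open.
Joint ranges: [-3.08, 3.08], [-0.75, 2.2], [0.22, 2.44], [-1.43, 4.57], [0, 2.65], [-2.85, 2.85]. Speed limits (rad/s): [2.79, 2.79, 3.14, 3.14, 3.14, 3.14].

INTERFACE

Orientations are given as a unit quaternion [x, y, z, w].
In Python, from rig import robot, vision gives the robot as it stands.
- The arm moves only by the shell command python3 -m crank 'ROWS' [FORCE]. ROWS is JSON, a list of rows, each a list of 7 numbers: the shift along the tool's x, y, z as a fraction of full scale, then the turn, a rotation vector about the tool's x, y, z as a fraction of full scale, then the gripper command: -1 is shut, 1 is fully open, values between are in proportion. In form: [[x, y, z, wx, wy, wz, grip], ...]. A call has 1 to 10 rows; each row is the pose to reach, as a shift and turn from the pose commanded when the call began, along the tool's axes at that moment, turning the shorter way round; what a row does not reach only later rows make up. Full scale, the value 1, is 50 cm for a shift and pi rad for a turn. A row lasts 1/8 s, in which the tool goes at most 62.5 mm and 10.7 degrees, less where a joint would pass 70% of its speed; a pose out of reach is approached as far as the arm can. A call with a number of a shift or a turn outside -1 to 1 is refused whole. A call with a gripper value outside its range is refused whole. The fingers move at their own pace and stop on an object; FORCE is the grip in N (left out, the last holds). Time passes only in rows, so rows that repeat a pose let the fingers close. It gives the time, the measured TCP pose, the force and the opening at its end, in the units of the state.
- robot.get_obs(): the state, without advancing time (a new reading comes with each control period).
- vision.camera(name): name is "side" or "top"; returns the picture (384x512x3 uint8, blue, green, red); there is no depth.
- vision.camera_info(name): a dict with "vfov" (degrees; the focal length in pixels is half the picture's height over the tangent of half this angle, whatever the lens; pixels are square), "cx", "cy" (the principal point, pixels), "world_from_camera" (4x4, takes a point from camera to world coordinates). Camera axes: x right, y up, looking along -z (the intrinsics and any distortion apply to the point x, -y, -z); pixel columns grow to the right and rows downward; lengths in m; the calibration is good to about 2 mm. A picture is of the moment at which its call begins. camera_info takes no time and is no camera call.
- robot.hand_in(): hands the job in, once; it reports no verdict.
The state is a dict: "time": time; "q": joint angles; "joint_velocities": joint speeds; "joint_torque": joint torques, N m; "position": TCP position; "tool_rot": TCP orientation; "ft_force": force on the tool from outside, world axes, zero at the start; "moment": the same for the moment, N m; "grip_width": finger opening in m.
Only numpy, scipy, OpenCV 4.12 (cv2) and the standard library are available. Lean on these libraries where they do the work, as an engineer would, in place of code of your own. Each camera call takes 0.05 s, during which the arm holds its last target.

TASK

Get the pottery wheel going: take the orange T-handled key out of its blue cup, turn the loose red bat screw clockwise with it all the way to its stop, and stand the key back upright in the cup, letting go of it, before you touch the paddle. Then press the sprung speed paddle half way down with the gripper (pointer on the green middle third of its scale; never down to the bottom) and finish while still holding it there. Touch the wheel only with the key, and leave the other things on the table where they are.

Things in the scene. Friction and masses are not known exactly. Their poses are not given: they have to be found in the camera images.
- wheel: tabletop pottery wheel, fixed, not turning: white drum 254 mm wide, aluminium head, on it a pale plaster bat 196 mm wide, its flat top 92 mm above the work surface. Origin under the drum's centre, z up. Three screws stand on the bat, 75 mm from its centre, 120 degrees apart; two steel ones are already tight, the red one (on the wheel's -x side) is loose.
- screw_head (a point): centre of the top of the loose screw's red tab: an upright bar 24 mm long (its x axis), 8 mm thick (y) and 14 mm high (z up), standing on the bat, its top 106 mm above the work surface. It turns about the upright axis through this point.
- bat_screw (a joint): turn of the red screw in rad: grows clockwise seen from above, from 0 to 1.2 at its stop (tight: the tab lies along the bat's rim). It starts between 0 and 0.25. It has no spring, only friction (0.06 N m), and stays where it is left.
- key: upright T-handled key, 0.12 kg. Origin under the centre of its foot, z up. Foot 26 (x) x 30 (y) mm, 28 mm high, with a slot from below, 14 mm wide, 20 mm deep, right through along x, that drops over a screw's tab (it turns about 0.26 rad before it drives). Shaft 10 mm. Orange handle bar 64 mm long (x), 12 mm wide (y), 80 to 94 mm above the origin. A half turn about z changes nothing.
- cup: square blue key cup, fixed to the table: outside 54 x 54 mm, 30 mm high, walls 4 mm, floor about 4 mm thick, inside 46 x 46 mm. Origin under its centre, z up; its sides lie along x and y. The key may stand in it at any yaw.
- pedal: fixed hand control: steel plate 170 (x) x 120 (y) x 12 mm with a sprung paddle 130 mm long, 76 mm wide. Origin under the plate's centre, z up. The hinge runs along y at x = +65 mm, z = 30 mm; from it the paddle rises 0.35 rad towards -x. By its free end, at y = +55 mm, a scale 84 mm high with yellow, green (middle) and red (lowest) thirds, along which the paddle's black pointer moves.
- paddle_pad (a point): middle of the black rubber pad on top of the paddle (white dot), 95 mm from the hinge; z is normal to the pad, x points along the paddle to the hinge. Press here, straight down: at half travel the point has sunk about 16 mm.
- paddle (a joint): press of the paddle in rad: 0 released (where the spring returns it), 0.35 at the bottom; half way is 0.175, the green third is 0.117 to 0.233. Spring 2.2 N m/rad with preload: about 2 N at the pad to start it, 6 N half way, 10 N at the bottom.
- bowl: small unglazed bowl, 100 mm wide, 50 mm high; bystander, to be left alone
- glaze_jar: round lidded blue glaze jar, 70 mm wide, 90 mm high; bystander, to be left alone
- clay_knife: clay knife, 150 mm long, lying flat; bystander, to be left alone
- brush: brush lying flat; bystander, to be left alone
- rib: wooden rib, 110 x 55 x 8 mm, lying flat; bystander, to be left alone
- mug: terracotta mug, 80 mm wide, 90 mm high; bystander, to be left alone
- vase: small clay-coloured vase, 84 mm wide, 105 mm high; bystander, to be left alone

How it is judged:
By the outcome, as a careful person would: the job done as asked, in the order asked, and still so for the second after the job is handed in, while the arm keeps its last pose, push and grip.
It also fails if it takes over 58 s, if anything falls off the work surface, if the arm or the gripper's body presses on something with over 40 N, if the wrist force passes 120 N, or if a joint passes its speed limit or range.

## Working session

There is one attempt and no reset: what is moved stays moved. The work goes in short steps, Python scripts to look and compute and a shell command to move; the robot and the scene stay as the last step left them, time stands still between calls to the robot, and variables do not carry over. Pictures are saved under pics/ and viewed, and the job is handed in when it is done.

```bash
ls; mkdir -p pics; python3 - <<'E'
from rig import robot, vision
import cv2
for n in ("side","top"):
    i=vision.camera_info(n); print(n,i)
    cv2.imwrite(f"pics/{n}0.png",vision.camera(n))
print(robot.get_obs())
E
```

```text
pics
side {'vfov': 51.270064998851566, 'cx': 260.9605227292592, 'cy': 185.94017573213395, 'world_from_camera': array([[-0.99761864,  0.04039732, -0.05590256,  0.50195848],
       [-0.06861277, -0.49874415,  0.86402926,  1.08251928],
       [ 0.00702339,  0.86580733,  0.50032824,  0.72906161],
       [ 0.        ,  0.        ,  0.        ,  1.        ]])}
top {'vfov': 54.175259979763055, 'cx': 248.6879021245249, 'cy': 191.44234358805923, 'world_from_camera': array([[ 0.00924443,  0.99411371, -0.10794665,  0.46455181],
       [-0.9999518 ,  0.00883345, -0.00428482, -0.01905588],
       [-0.00330606,  0.10798106,  0.99414745,  1.16724466],
       [ 0.        ,  0.        ,  0.        ,  1.        ]])}
{'time': 0.1, 'q': array([ 9.38494986e-01,  5.28389259e-01,  1.43380928e+00, -2.06124240e-05,
        1.18140976e+00, -1.78474916e-01]), 'joint_velocities': array([ 0.00031379, -0.00283097, -0.00213891,  0.00026765,  0.00137086,
        0.00091827]), 'joint_torque': array([-7.81322542e-04, -4.40990067e+01, -1.77149177e+01,  6.33881078e-02,
        5.34217805e-02, -4.40962731e-05]), 'position': array([0.27357556, 0.56121485, 0.23564844]), 'tool_rot': array([ 0.68963824, -0.15935055,  0.15880084, -0.68832317]), 'ft_force': array([ 0.45871008, -0.11782412,  0.14629989]), 'moment': array([-0.05717085, -0.00978282, -0.02418444]), 'grip_width': 0.08708906075381795}
```

View pics/side0.png

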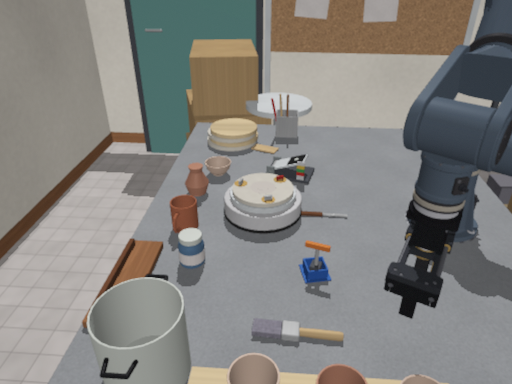

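View pics/top0.png

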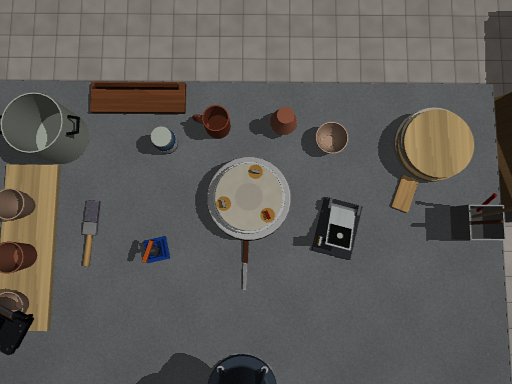

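```bash
cat > h.py <<'E'
import numpy as np, cv2
from rig import robot, vision
from scipy.spatial.transform import Rotation as R
def K(n):
    i=vision.camera_info(n); f=192/np.tan(np.radians(i['vfov']/2)); return f,i['cx'],i['cy'],np.array(i['world_from_camera'])
def ray(n,u,v):
    f,cx,cy,T=K(n); d=T[:3,:3]@np.array([(u-cx)/f,-(v-cy)/f,-1.]); return T[:3,3],d
def onz(n,u,v,z):
    o,d=ray(n,u,v); return o+d*(z-o[2])/d[2]
def proj(n,p):
    f,cx,cy,T=K(n); c=T[:3,:3].T@(np.array(p)-T[:3,3]); return np.array([cx+f*c[0]/-c[2], cy-f*c[1]/-c[2]])
def tri(a,b):
    (o1,d1),(o2,d2)=ray('top',*a),ray('side',*b)
    s=np.linalg.lstsq(np.c_[d1,-d2],o2-o1,rcond=None)[0]
    p,q=o1+s[0]*d1,o2+s[1]*d2; return (p+q)/2,np.linalg.norm(p-q)
def crop(img,x0,y0,x1,y1,k,name):
    cv2.imwrite(name,cv2.resize(img[y0:y1,x0:x1],None,fx=k,fy=k,interpolation=cv2.INTER_CUBIC))
E
python3 - <<'E'
from h import *
t=cv2.imread('pics/top0.png');s=cv2.imread('pics/side0.png')
crop(t,130,225,180,275,10,'pics/t_key.png')
crop(t,200,150,370,270,4.5,'pics/t_wheel.png')
crop(s,285,230,345,290,9,'pics/s_key.png')
crop(s,215,145,325,225,7,'pics/s_wheel.png')
E
```

```text
(no output)
```

View pics/t_key.png

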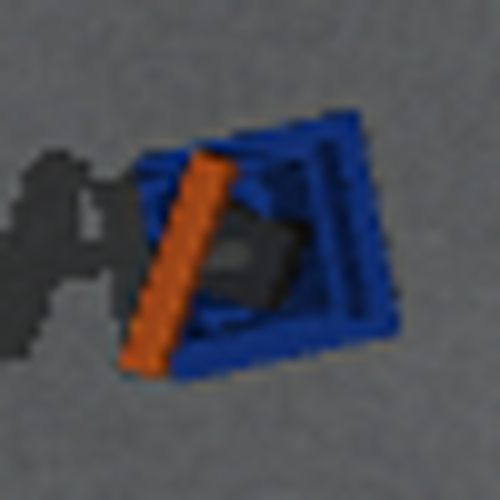

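View pics/t_wheel.png

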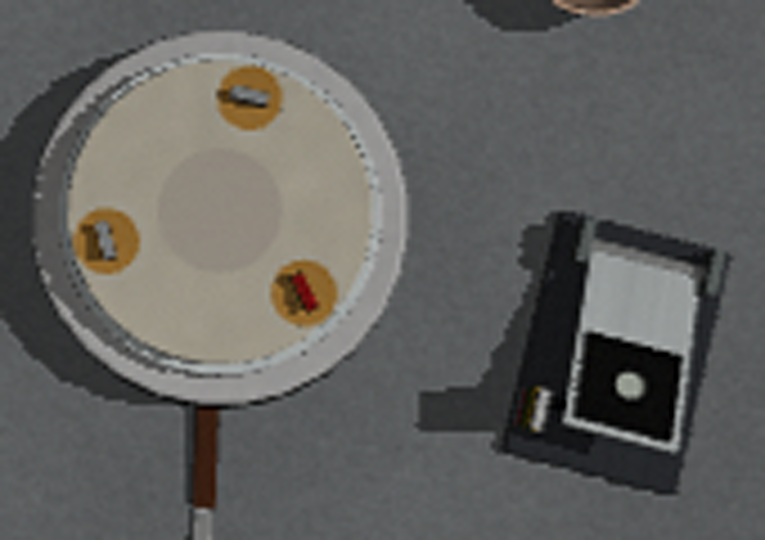

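View pics/s_key.png

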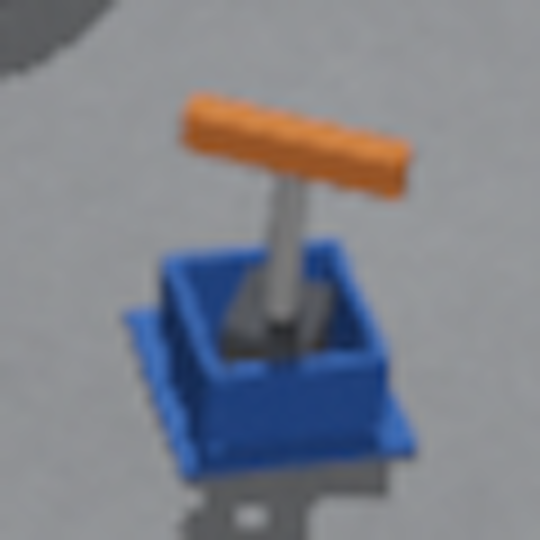

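View pics/s_wheel.png

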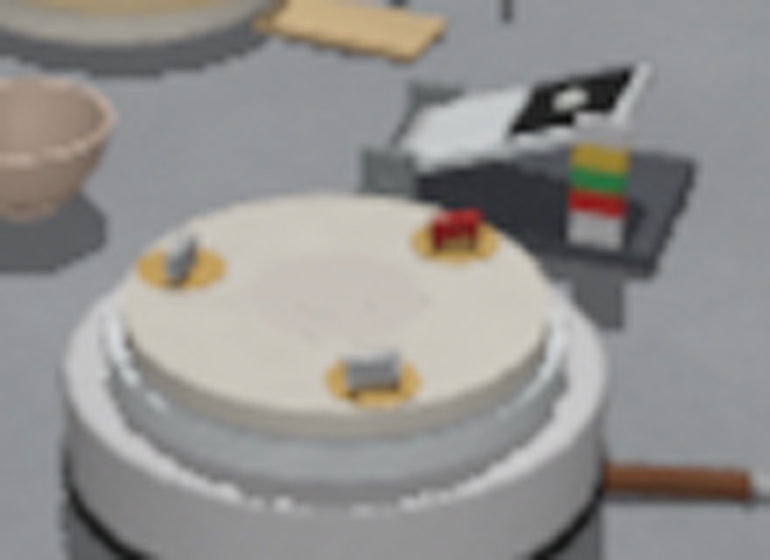

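```bash
cat >> h.py <<'E'
def blob(img,lo,hi,box):
    x0,y0,x1,y1=box; hsv=cv2.cvtColor(img,cv2.COLOR_BGR2HSV)
    m=cv2.inRange(hsv,np.array(lo),np.array(hi)); mm=np.zeros_like(m); mm[y0:y1,x0:x1]=m[y0:y1,x0:x1]
    n,l,st,c=cv2.connectedComponentsWithStats(mm)
    k=1+np.argmax(st[1:,4]); pts=np.argwhere(l==k)[:,::-1].astype(np.float32)
    return c[k],st[k,4],pts
E
python3 - <<'E'
from h import *
t=cv2.imread('pics/top0.png');s=cv2.imread('pics/side0.png')
ct,a,pt=blob(t,(5,150,80),(18,255,255),(130,225,180,275)); print('key top',ct,a,cv2.minAreaRect(pt))
cs,a,ps=blob(s,(5,150,80),(18,255,255),(285,230,345,290)); print('key side',cs,a)
print('tri',tri(ct,cs))
def axis(n,p,z):
    w=np.array([onz(n,u,v,z) for u,v in p]); c=w.mean(0); e=np.linalg.svd((w-c)[:,:2])[2][0]; 
    L=np.ptp((w-c)[:,:2]@e); return c,np.arctan2(e[1],e[0]),L
print('key at .095',axis('top',pt,.096))
# handle ends
ct,a,pt=blob(t,(0,150,60),(4,255,255),(255,205,280,225)); print('red top',ct,a)
print('red', axis('top',pt,.106))
cs,a,ps=blob(s,(0,150,60),(4,255,255),(270,170,290,185)); print('red side',cs,a); print(tri(ct,cs), axis('side',ps,.102))
ct,a,pt=blob(t,(100,120,40),(130,255,255),(130,225,180,275)); print('cup top',ct,a,cv2.minAreaRect(pt))
cs,a,ps=blob(s,(100,120,40),(130,255,255),(285,230,345,290)); print('cup side',cs,a)
r=cv2.boxPoints(cv2.minAreaRect(pt)); print('cup rect',r)
# bat circle
for (x,y) in [(220,208)]:
    pass
E
```

```text
key top [147.16190476 251.31428571] 105 ((147.24085998535156, 251.0875701904297), (4.613531112670898, 22.725914001464844), 19.983104705810547)
key side [317.59398496 245.91729323] 133
tri (array([0.40863208, 0.27202358, 0.0908853 ]), np.float64(0.0012915263506166773))
key at .095 (array([0.40828559, 0.2706815 , 0.096     ]), np.float64(2.826002011882419), np.float64(0.06306960067373853))
red top [267.07692308 214.76923077] 13
red (array([ 0.51398772, -0.06702295,  0.106     ]), np.float64(-2.6730527345300765), np.float64(0.021416660084953736))
red side [279.78947368 176.73684211] 19
(array([ 0.51455725, -0.06726206,  0.10087593]), np.float64(0.0006691152716625465)) (array([ 0.51485068, -0.06527838,  0.102     ]), np.float64(1.0227850501515137), np.float64(0.03237022723491237))
cup top [158.38005391 249.14824798] 371 ((156.2146453857422, 249.16830444335938), (23.327573776245117, 23.397415161132812), 77.90524291992188)
cup side [314.05371901 271.21900826] 484
cup rect [[142.33171 240.21465]
 [165.20976 235.31221]
 [170.09758 258.12195]
 [147.21953 263.0244 ]]
```

```bash
python3 - <<'E'
from h import *
t=cv2.imread('pics/top0.png')
crop(t,252,200,282,230,20,'pics/t_red.png')
k=6
h=cv2.cvtColor(cv2.resize(t,None,fx=k,fy=k,interpolation=cv2.INTER_CUBIC),cv2.COLOR_BGR2HSV)
P=lambda u,v:((u+.5)/k-.5,(v+.5)/k-.5)
# rosettes by enclosing circle
m=cv2.inRange(h,np.array((12,130,120)),np.array((24,255,255)))
n,l,st,c=cv2.connectedComponentsWithStats(m)
W=[]
for i in range(1,n):
    if st[i,4]>300 and 200*k<c[i][0]<300*k and 150*k<c[i][1]<240*k:
        pts=np.argwhere(l==i)[:,::-1].astype(np.float32); hull=cv2.convexHull(pts); e=cv2.fitEllipse(hull)
        w=onz('top',*P(*e[0]),.0925); print('rosette',st[i,4],w.round(4),np.array(e[1])/k)
        W.append(w)
m=cv2.inRange(h,np.array((12,15,150)),np.array((30,90,255)))  # bat?
# red
s=((h[...,0]<6)|(h[...,0]>175))&(h[...,1]>150)&(h[...,2]>90)
s=s.astype(np.uint8); s[:200*k]=0;s[230*k:]=0;s[:,:255*k]=0;s[:,282*k:]=0
pts=np.argwhere(s)[:,::-1].astype(np.float32)
w=np.array([onz('top',*P(*p),.106) for p in pts]); r=cv2.minAreaRect((w[:,:2]*1000).astype(np.float32)); print('red',w.mean(0),r,cv2.boxPoints(r))
if len(W)==3:
    c=np.mean(W,0);print('centre',c,[ (np.linalg.norm((x-c)[:2]),np.degrees(np.arctan2(*(x-c)[1::-1]))) for x in W])
E
```

```text
rosette 3675 [ 0.6401 -0.0322  0.0925] [13.85918808 13.99370956]
rosette 3488 [0.5469 0.0584 0.0925] [14.1421903  14.21687698]
rosette 3442 [ 0.5151 -0.0677  0.0925] [14.01804479 14.36419932]
red [ 0.51538819 -0.06770993  0.106     ] ((514.8543701171875, -67.6717529296875), (23.089839935302734, 7.265120506286621), 27.75537109375) [[502.9461   -69.83358 ]
 [506.3294   -76.26281 ]
 [526.76263  -65.509926]
 [523.37933  -59.080696]]
centre [ 0.56735487 -0.01383718  0.0925    ] [(np.float64(0.07504266627589982), np.float64(-14.179513481866488)), (np.float64(0.07511815003085202), np.float64(105.81704492184726)), (np.float64(0.07508434223654775), np.float64(-134.1313515856241))]
```

View pics/t_red.png

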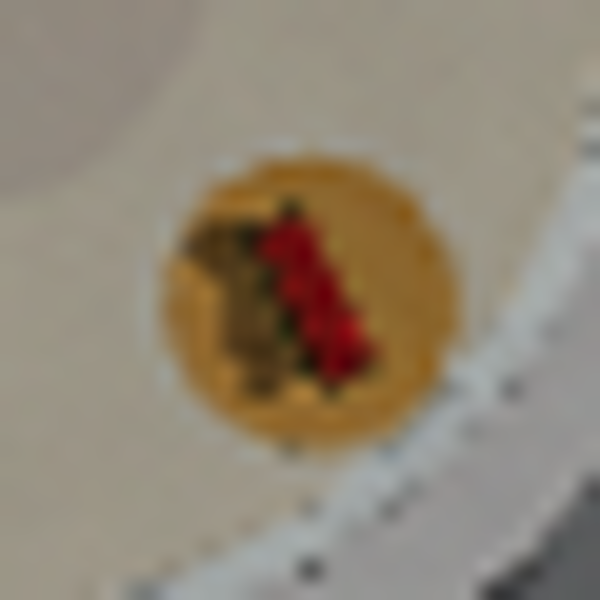

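```bash
cat >> h.py <<'E'
def show():
    o=robot.get_obs(); M=R.from_quat(o['tool_rot']).as_matrix()
    yaw=np.degrees(np.arctan2(M[1,2],M[0,2]))
    print('t',round(o['time'],2),'p',o['position'].round(4),'jawyaw(z)',round(yaw,2),'y',M[:,1].round(4),'q',o['q'].round(3),'F',o['ft_force'].round(2),'M',o['moment'].round(3),'w',round(o['grip_width'],4))
    return o,M
def plan(p,jaw,flip=None):
    """jaw = desired yaw deg of tool z (tool down); choose nearest mod 180 unless flip"""
    o,M=show(); y0=np.degrees(np.arctan2(M[1,2],M[0,2]))
    if flip is None: jaw=y0+((jaw-y0+90)%180-90)
    a=np.radians(jaw); z=np.array([np.cos(a),np.sin(a),0]); y=np.array([0,0,-1.]); x=np.cross(y,z)
    T=np.c_[x,y,z]; s=M.T@(np.array(p)-o['position'])/.5; r=R.from_matrix(M.T@T).as_rotvec()/np.pi
    print('jaw target',round(jaw,1),'rows shift',s.round(4),'turn',r.round(4),'deg',np.degrees(np.linalg.norm(r)*np.pi).round(2),'dist',np.linalg.norm(s*.5).round(4))
E
python3 - <<'E'
from h import *
plan((.4085,.2715,.17),-18.1+90)
for j in(25+90,-60+90,-75+90): plan((.515,-.068,.25),j)
E
```

```text
t 0.1 p [0.2736 0.5612 0.2356] jawyaw(z) 64.0 y [-0.0012 -0.0016 -1.    ] q [ 0.938  0.528  1.434 -0.     1.181 -0.178] F [ 0.46 -0.12  0.15] M [-0.057 -0.01  -0.024] w 0.0871
jaw target 71.9 rows shift [ 0.4966  0.1319 -0.4022] turn [ 0.0006 -0.0439 -0.0002] deg 7.9 dist 0.3263
t 0.1 p [0.2736 0.5612 0.2356] jawyaw(z) 64.0 y [-0.0012 -0.0016 -1.    ] q [ 0.938  0.528  1.434 -0.     1.181 -0.178] F [ 0.46 -0.12  0.15] M [-0.057 -0.01  -0.024] w 0.0871
jaw target 115.0 rows shift [ 0.9857 -0.0272 -0.9194] turn [ 0.0005 -0.2833 -0.0004] deg 51.0 dist 0.6741
t 0.1 p [0.2736 0.5612 0.2356] jawyaw(z) 64.0 y [-0.0012 -0.0016 -1.    ] q [ 0.938  0.528  1.434 -0.     1.181 -0.178] F [ 0.46 -0.12  0.15] M [-0.057 -0.01  -0.024] w 0.0871
jaw target 30.0 rows shift [ 0.9857 -0.0272 -0.9194] turn [6.000e-04 1.889e-01 1.000e-04] deg 34.0 dist 0.6741
t 0.1 p [0.2736 0.5612 0.2356] jawyaw(z) 64.0 y [-0.0012 -0.0016 -1.    ] q [ 0.938  0.528  1.434 -0.     1.181 -0.178] F [ 0.46 -0.12  0.15] M [-0.057 -0.01  -0.024] w 0.0871
jaw target 15.0 rows shift [ 0.9857 -0.0272 -0.9194] turn [6.000e-04 2.722e-01 2.000e-04] deg 49.0 dist 0.6741
```

```bash
python3 -m crank '[[0.1,0.0,-0.08,0,-0.01,0,1],[0.2,0.02,-0.16,0,-0.02,0,1],[0.3,0.05,-0.24,0,-0.03,0,1],[0.4,0.09,-0.32,0,-0.044,0,1],[0.46,0.12,-0.38,0,-0.044,0,1],[0.4966,0.13,-0.402,0,-0.044,0,1],[0.4966,0.13,-0.402,0,-0.044,0,1],[0.4966,0.13,-0.402,0,-0.044,0,1]]' 20; python3 - <<'E'
from h import *
plan((.4085,.2715,.086),-18.1+90)
cv2.imwrite('pics/top1.png',vision.camera('top'));s=vision.camera('side');crop(s,240,100,400,300,3,'pics/s1.png')
E
```

```text
time: 1.1
position: [0.4088, 0.2729, 0.1717]
tool_rot: [-0.698, 0.111, -0.111, 0.698]
ft_force: [0.4, 0.5, 0.4]
grip_width: 0.0869
t 1.1 p [0.4088 0.2729 0.1717] jawyaw(z) 71.93 y [-1.e-04  4.e-04 -1.e+00] q [ 3.610e-01  4.480e-01  1.829e+00  1.000e-03  8.650e-01 -8.950e-01] F [0.39 0.52 0.38] M [-0.045  0.019  0.026] w 0.0869
jaw target 71.9 rows shift [ 0.0004  0.1713 -0.0028] turn [-0.0001  0.0002 -0.0001] deg 0.04 dist 0.0857
```

View pics/s1.png

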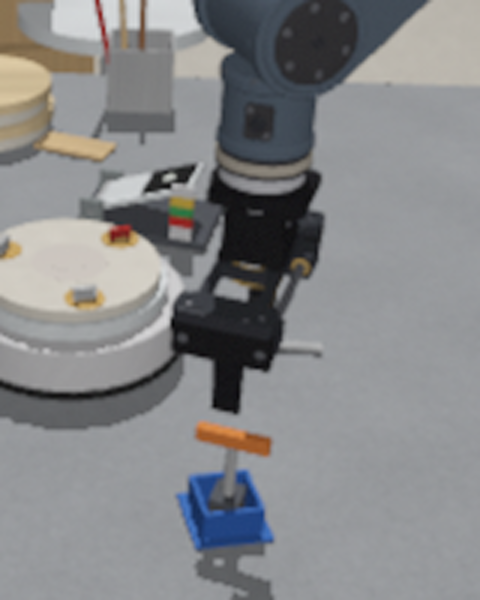

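The open fingers are right above the orange handle (crop 230,440), straddling it. Descending and gripping.

```bash
python3 -m crank '[[0,0.06,-0.0028,0,0,0,1],[0,0.12,-0.0028,0,0,0,1],[0,0.171,-0.0028,0,0,0,1],[0,0.171,-0.0028,0,0,0,1],[0,0.171,-0.0028,0,0,0,-1],[0,0.171,-0.0028,0,0,0,-1],[0,0.171,-0.0028,0,0,0,-1],[0,0.171,-0.0028,0,0,0,-1],[0,0.171,-0.0028,0,0,0,-1],[0,0.171,-0.0028,0,0,0,-1]]' 30; python3 - <<'E'
from h import *
show()
E
```

```text
time: 2.45
position: [0.4086, 0.2709, 0.0861]
tool_rot: [-0.698, 0.111, -0.111, 0.698]
ft_force: [0.4, -0.4, 0.3]
grip_width: 0.035
t 2.45 p [0.4086 0.2709 0.0861] jawyaw(z) 71.91 y [ 0.  0. -1.] q [ 0.357  0.602  1.894  0.     0.646 -0.898] F [ 0.36 -0.42  0.26] M [-0.048  0.007  0.012] w 0.035
```

```bash
python3 -m crank '[[0,0,0,0,0,0,-1],[0,0,0,0,0,0,-1],[0,0,0,0,0,0,-1],[0,0,0,0,0,0,-1]]' 30; python3 - <<'E'
from h import *
show()
E
```

```text
time: 2.95
position: [0.4085, 0.2709, 0.086]
tool_rot: [0.698, -0.111, 0.111, -0.698]
ft_force: [0.4, -0.1, -0.5]
grip_width: 0.0119
t 2.95 p [0.4085 0.2709 0.086 ] jawyaw(z) 71.92 y [-2.e-04 -1.e-04 -1.e+00] q [ 0.357  0.602  1.894 -0.     0.646 -0.898] F [ 0.39 -0.07 -0.48] M [-0.015  0.033 -0.038] w 0.0119
```

```bash
python3 -m crank '[[0,-0.02,0,0,0,0,-1],[0,-0.08,0,0,0,0,-1],[0,-0.18,0,0,0,0,-1],[0,-0.28,0,0,0,0,-1],[0,-0.30,0,0,0,0,-1],[0,-0.30,0,0,0,0,-1]]' 30; python3 - <<'E'
from h import *
plan((.5152,-.0677,.21),25+90)
s=vision.camera('side');crop(s,200,100,400,300,3,'pics/s2.png')
E
```

```text
time: 3.7
position: [0.4084, 0.2709, 0.2366]
tool_rot: [-0.698, 0.111, -0.111, 0.699]
ft_force: [1.0, 0.3, -0.4]
grip_width: 0.0118
t 3.7 p [0.4084 0.2709 0.2366] jawyaw(z) 71.92 y [ 1.2e-03  5.0e-04 -1.0e+00] q [ 0.357  0.346  1.764  0.     1.03  -0.898] F [ 0.97  0.31 -0.43] M [ 0.026 -0.006 -0.004] w 0.0118
jaw target 115.0 rows shift [ 0.4131  0.0532 -0.5775] turn [-1.000e-04 -2.393e-01  4.000e-04] deg 43.08 dist 0.356
```

View pics/s2.png

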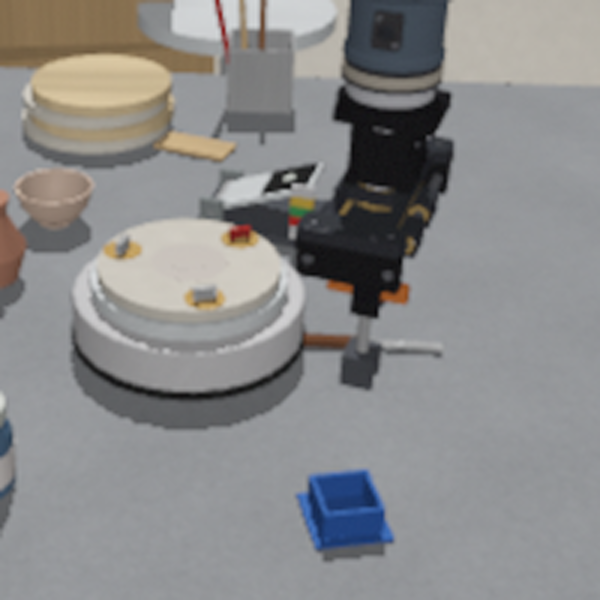

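The key is held upright clear of the cup (crop 360,360), and the cup is empty. Moving over the red tab.

```bash
python3 -m crank '[[0.05,0,-0.07,0,-0.04,0,-1],[0.12,0,-0.168,0,-0.08,0,-1],[0.19,0,-0.266,0,-0.12,0,-1],[0.26,0,-0.364,0,-0.16,0,-1],[0.33,0,-0.46,0,-0.2,0,-1],[0.39,0,-0.545,0,-0.239,0,-1],[0.413,0,-0.5775,0,-0.239,0,-1],[0.413,0,-0.5775,0,-0.239,0,-1],[0.413,0,-0.5775,0,-0.239,0,-1]]' 40; python3 - <<'E'
from h import *
plan((.5152,-.0677,.196),25+90)
t=vision.camera('top');s=vision.camera('side');crop(s,215,120,325,225,6,'pics/s3.png');crop(t,200,150,320,270,5,'pics/t3.png')
cv2.imwrite('pics/t3r.png',t);cv2.imwrite('pics/s3r.png',s)
E
```

```text
time: 4.88
position: [0.5139, -0.0659, 0.2351]
tool_rot: [-0.69, -0.152, 0.154, 0.691]
ft_force: [0.2, 0.7, -1.1]
grip_width: 0.0116
t 4.88 p [ 0.5139 -0.0659  0.2351] jawyaw(z) 114.97 y [-0.0031  0.0018 -1.    ] q [-3.440e-01  3.870e-01  1.698e+00  1.000e-03  1.060e+00 -2.351e+00] F [ 0.23  0.65 -1.14] M [0.058 0.01  0.029] w 0.0116
jaw target 115.0 rows shift [ 0.001   0.0782 -0.0046] turn [-0.0009 -0.0002 -0.0006] deg 0.21 dist 0.0392
```

View pics/s3.png

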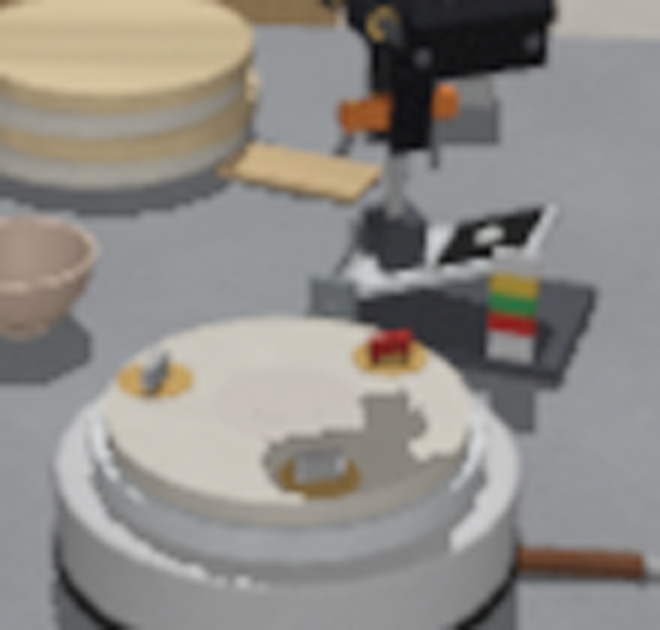

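View pics/t3.png

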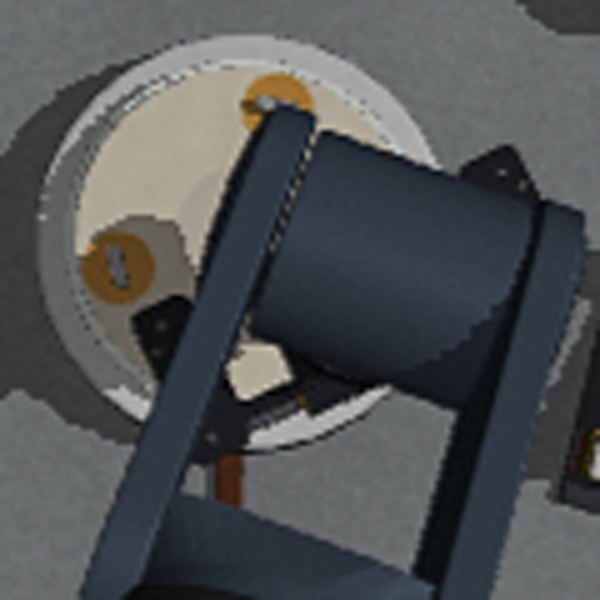

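```bash
python3 - <<'E'
from h import *
s=cv2.imread('pics/s3r.png')
p=np.array([.5139,-.0659,0])
for z in (.153,.181,.240): print(z,proj('side',p+[0,0,z]))
a=np.radians(25);e=np.array([np.cos(a),np.sin(a),0])
print('ends',[proj('side',p+[0,0,.240]+k*.032*e) for k in(-1,1)])
crop(s,265,130,300,170,15,'pics/s3c.png')
E
```

```text
0.153 [280.58469437 162.67637339]
0.181 [280.86374806 154.76446733]
0.24 [281.4724348  137.50659729]
ends [array([290.88265649, 136.11001608]), array([271.9079215 , 138.92607707])]
```

View pics/s3c.png

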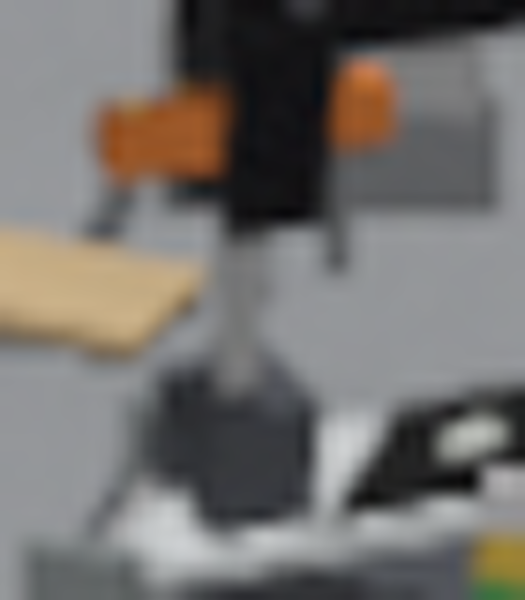

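```bash
python3 -m crank '[[0.001,0.02,-0.0046,0,0,0,-1],[0.001,0.05,-0.0046,0,0,0,-1],[0.001,0.07,-0.0046,0,0,0,-1],[0.001,0.07,-0.0046,0,0,0,-1],[0.001,0.07,-0.0046,0,0,0,-1],[0.001,0.07,-0.0046,0,0,0,-1]]'; python3 - <<'E'
from h import *
plan((.5145,-.068,.177),25+90)
s=vision.camera('side');crop(s,255,130,305,190,10,'pics/s4.png')
E
```

```text
time: 5.72
position: [0.517, -0.0697, 0.2014]
tool_rot: [0.691, 0.153, -0.152, -0.69]
ft_force: [-0.1, -0.7, -1.3]
grip_width: 0.0115
t 5.72 p [ 0.517  -0.0697  0.2014] jawyaw(z) 114.93 y [ 1.e-03 -3.e-04 -1.e+00] q [-0.348  0.437  1.728  0.     0.975 -2.354] F [-0.09 -0.7  -1.34] M [ 0.106  0.032 -0.013] w 0.0115
jaw target 115.0 rows shift [-0.0032  0.0489  0.0053] turn [ 0.0002 -0.0004  0.0002] deg 0.09 dist 0.0246
```

View pics/s4.png

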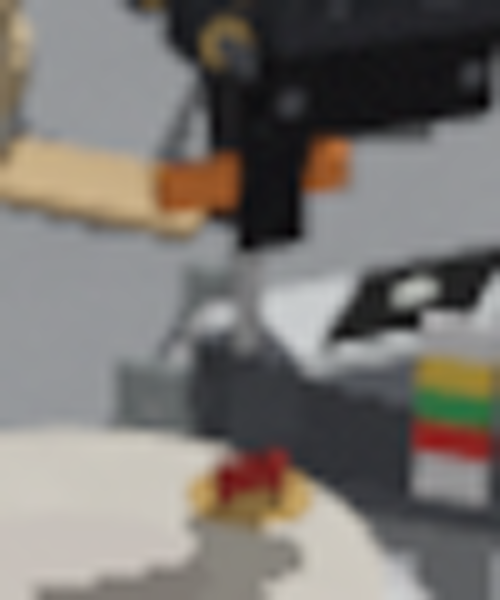

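```bash
python3 -m crank '[[-0.0032,0,0.0053,0,0,0,-1],[-0.0032,0,0.0053,0,0,0,-1],[-0.0032,0,0.0053,0,0,0,-1],[-0.0032,0,0.0053,0,0,0,-1]]'; python3 - <<'E'
from h import *
plan((.5145,-.068,.177),25+90)
E
```

```text
time: 6.28
position: [0.5142, -0.0678, 0.2011]
tool_rot: [0.69, 0.153, -0.153, -0.69]
ft_force: [0.3, -0.2, -0.8]
grip_width: 0.0114
t 6.28 p [ 0.5142 -0.0678  0.2011] jawyaw(z) 114.94 y [ 2.e-04 -0.e+00 -1.e+00] q [-0.347  0.434  1.736  0.     0.972 -2.353] F [ 0.32 -0.16 -0.83] M [0.009 0.045 0.002] w 0.0114
jaw target 115.0 rows shift [ 0.0005  0.0482 -0.0006] turn [ 0.     -0.0003  0.    ] deg 0.06 dist 0.0241
```

```bash
python3 -m crank '[[0,0.01,0,0,0,0,-1],[0,0.02,0,0,0,0,-1],[0,0.026,0,0,0,0,-1],[0,0.03,0,0,0,0,-1],[0,0.03,0,0,0,0,-1]]'; python3 - <<'E'
from h import *
plan((.5145,-.068,.177),25+90)
E
```

```text
time: 6.9
position: [0.514, -0.0678, 0.1858]
tool_rot: [-0.69, -0.153, 0.153, 0.69]
ft_force: [-0.5, -0.5, -1.1]
grip_width: 0.0116
t 6.9 p [ 0.514  -0.0678  0.1858] jawyaw(z) 114.94 y [-4.e-04  1.e-04 -1.e+00] q [-0.347  0.457  1.75  -0.     0.935 -2.353] F [-0.48 -0.54 -1.14] M [0.088 0.031 0.022] w 0.0116
jaw target 115.0 rows shift [ 0.0007  0.0177 -0.0007] turn [-0.0001 -0.0003 -0.0001] deg 0.06 dist 0.0089
```

```bash
python3 -m crank '[[0,0.006,0,0,0,0,-1],[0,0.012,0,0,0,0,-1],[0,0.0175,0,0,0,0,-1],[0,0.0175,0,0,0,0,-1],[0,0.0175,0,0,0,0,-1]]'; python3 - <<'E'
from h import *
plan((.5145,-.068,.177),25+90)
s=vision.camera('side');crop(s,255,130,305,190,10,'pics/s5.png')
E
```

```text
time: 7.52
position: [0.5141, -0.0678, 0.1773]
tool_rot: [0.69, 0.153, -0.153, -0.69]
ft_force: [-0.1, 0.1, -1.4]
grip_width: 0.0117
t 7.53 p [ 0.5141 -0.0678  0.1773] jawyaw(z) 114.94 y [ 0. -0. -1.] q [-0.347  0.47   1.758  0.     0.913 -2.353] F [-0.11  0.13 -1.38] M [0.065 0.002 0.003] w 0.0117
jaw target 115.0 rows shift [ 0.0005  0.0006 -0.0006] turn [ 0.     -0.0003  0.    ] deg 0.06 dist 0.0005
```

View pics/s5.png

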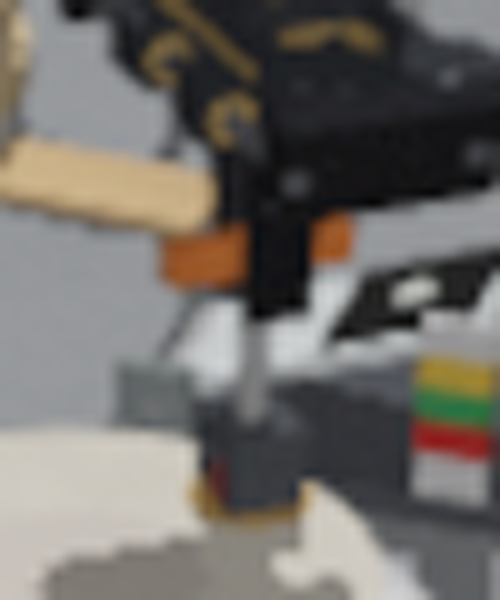

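```bash
python3 -m crank '[[0,0,0,0,0.03,0,-1],[0,0,0,0,0.07,0,-1],[0,0,0,0,0.11,0,-1],[0,0,0,0,0.15,0,-1],[0,0,0,0,0.19,0,-1],[0,0,0,0,0.23,0,-1],[0,0,0,0,0.27,0,-1],[0,0,0,0,0.31,0,-1],[0,0,0,0,0.34,0,-1],[0,0,0,0,0.34,0,-1]]' 50; python3 - <<'E'
from h import *
plan((.5145,-.068,.177),-59+90)
E
```

```text
time: 8.82
position: [0.5148, -0.0681, 0.1776]
tool_rot: [0.672, -0.219, 0.22, -0.672]
ft_force: [1.0, -0.1, -1.9]
grip_width: 0.0116
t 8.82 p [ 0.5148 -0.0681  0.1776] jawyaw(z) 53.81 y [ 1.7e-03 -7.0e-04 -1.0e+00] q [-0.347  0.47   1.758 -0.     0.912 -1.286] F [ 1.05 -0.06 -1.87] M [-0.115 -0.299  0.063] w 0.0116
jaw target 31.0 rows shift [-0.0007  0.0011 -0.0002] turn [-0.0003  0.1267  0.0005] deg 22.81 dist 0.0007
```

```bash
for i in 1; do python3 -m crank '[[0,0,0,0,0.03,0,-1],[0,0,0,0,0.06,0,-1],[0,0,0,0,0.09,0,-1],[0,0,0,0,0.09,0,-1],[0,0,0,0,0.09,0,-1]]'; done; python3 - <<'E'
from h import *
show()
E
```

```text
time: 9.45
position: [0.5147, -0.068, 0.1775]
tool_rot: [-0.635, 0.311, -0.312, 0.635]
ft_force: [1.5, -0.9, -0.7]
grip_width: 0.0112
t 9.45 p [ 0.5147 -0.068   0.1775] jawyaw(z) 37.65 y [ 1.5e-03 -4.0e-04 -1.0e+00] q [-0.347  0.47   1.758  0.     0.913 -1.004] F [ 1.48 -0.9  -0.69] M [-0.14  -0.446  0.019] w 0.0112
```

```bash
python3 -m crank '[[0,0,0,0,0.015,0,-1],[0,0,0,0,0.03,0,-1],[0,0,0,0,0.03,0,-1]]'; python3 - <<'E'
from h import *
show()
E
python3 -m crank '[[0,0,0,0,0.01,0,-1],[0,0,0,0,0.02,0,-1],[0,0,0,0,0.02,0,-1]]'; python3 - <<'E'
from h import *
show()
s=vision.camera('side');crop(s,255,130,305,190,10,'pics/s6.png')
E
```

```text
time: 9.82
position: [0.5146, -0.068, 0.1775]
tool_rot: [-0.619, 0.341, -0.342, 0.619]
ft_force: [1.8, -1.1, -2.2]
grip_width: 0.012
t 9.82 p [ 0.5146 -0.068   0.1775] jawyaw(z) 32.23 y [ 1.3e-03 -4.0e-04 -1.0e+00] q [-0.347  0.47   1.758  0.     0.913 -0.91 ] F [ 1.84 -1.06 -2.23] M [-0.184 -0.541  0.076] w 0.012
time: 10.2
position: [0.5145, -0.0679, 0.1774]
tool_rot: [-0.608, 0.361, -0.362, 0.608]
ft_force: [2.0, -0.2, -0.9]
grip_width: 0.0117
t 10.2 p [ 0.5145 -0.0679  0.1774] jawyaw(z) 28.54 y [ 8.e-04 -3.e-04 -1.e+00] q [-0.347  0.47   1.758  0.     0.913 -0.845] F [ 2.02 -0.21 -0.87] M [-0.16  -0.655  0.049] w 0.0117
```

View pics/s6.png

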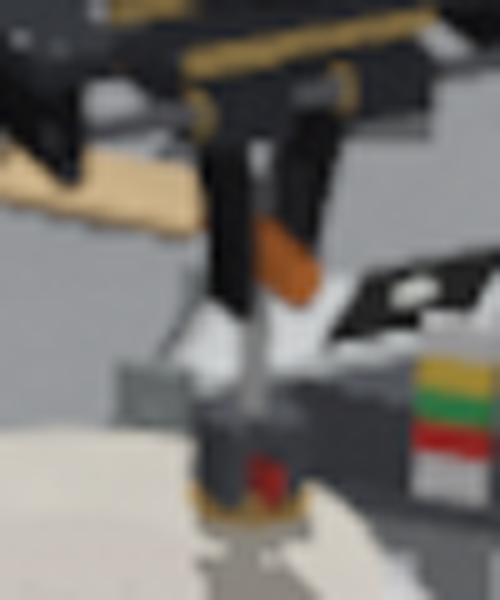

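```bash
python3 -m crank '[[0,0,0,0,0.01,0,-1],[0,0,0,0,0.015,0,-1],[0,0,0,0,0.015,0,-1]]'; python3 - <<'E'
from h import *
show()
E
python3 -m crank '[[0,0,0,0,0.01,0,-1],[0,0,0,0,0.015,0,-1],[0,0,0,0,0.015,0,-1]]'; python3 - <<'E'
from h import *
show()
E
```

```text
time: 10.62
position: [0.5144, -0.0679, 0.1774]
tool_rot: [-0.599, 0.375, -0.376, 0.599]
ft_force: [3.4, 0.0, -0.1]
grip_width: 0.0115
t 10.62 p [ 0.5144 -0.0679  0.1774] jawyaw(z) 25.86 y [ 6.e-04 -3.e-04 -1.e+00] q [-0.347  0.47   1.758 -0.     0.913 -0.798] F [ 3.42  0.03 -0.08] M [-0.19  -0.722  0.274] w 0.0115
time: 11.0
position: [0.5143, -0.0679, 0.1774]
tool_rot: [-0.59, 0.389, -0.39, 0.59]
ft_force: [3.5, -0.6, 0.0]
grip_width: 0.0112
t 11.0 p [ 0.5143 -0.0679  0.1774] jawyaw(z) 23.16 y [ 3.e-04 -2.e-04 -1.e+00] q [-0.347  0.47   1.758 -0.     0.913 -0.751] F [ 3.46 -0.59  0.04] M [-0.162 -0.776  0.542] w 0.0112
```

```bash
python3 -m crank '[[0,0,0,0,0.01,0,-1],[0,0,0,0,0.01,0,-1],[0,0,0,0,0.01,0,-1],[0,0,0,0,-0.03,0,-1],[0,0,0,0,-0.07,0,-1],[0,0,0,0,-0.1,0,-1],[0,0,0,0,-0.1,0,-1],[0,0,0,0,-0.1,0,-1]]'; python3 - <<'E'
from h import *
show()
s=vision.camera('side');crop(s,255,130,305,190,10,'pics/s7.png')
E
```

```text
time: 12.0
position: [0.5127, -0.0674, 0.1768]
tool_rot: [0.643, -0.294, 0.292, -0.643]
ft_force: [0.3, 0.1, -0.8]
grip_width: 0.011
t 12.0 p [ 0.5127 -0.0674  0.1768] jawyaw(z) 41.0 y [-0.0031  0.0013 -1.    ] q [-0.347  0.47   1.76   0.     0.915 -1.063] F [ 0.35  0.05 -0.82] M [-0.051  0.046 -0.02 ] w 0.011
```

View pics/s7.png

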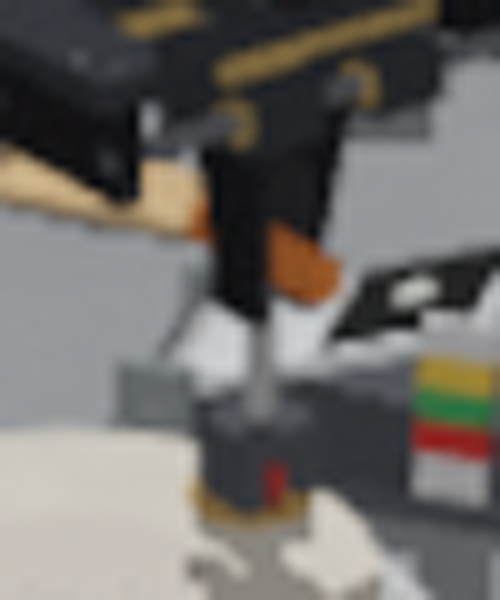

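```bash
python3 -m crank '[[0,-0.02,0,0,0,0,-1],[0,-0.06,0,0,0,0,-1],[0,-0.11,0,0,0,0,-1],[0,-0.13,0,0,0,0,-1],[0,-0.13,0,0,0,0,-1]]'; python3 - <<'E'
from h import *
plan((.4085,.2709,.240),-18.1+90)
s=vision.camera('side');crop(s,255,100,305,190,7,'pics/s8.png')
E
```

```text
time: 12.68
position: [0.5144, -0.0679, 0.2431]
tool_rot: [-0.644, 0.292, -0.293, 0.644]
ft_force: [0.4, -0.4, -0.8]
grip_width: 0.0118
t 12.68 p [ 0.5144 -0.0679  0.2431] jawyaw(z) 41.12 y [ 1.7e-03 -6.0e-04 -1.0e+00] q [-0.347  0.376  1.69   0.     1.074 -1.065] F [ 0.36 -0.39 -0.82] M [-0.043  0.008  0.02 ] w 0.0118
jaw target 71.9 rows shift [-0.6498  0.0054  0.2861] turn [-1.00e-04 -1.71e-01  6.00e-04] deg 30.78 dist 0.355
```

View pics/s8.png

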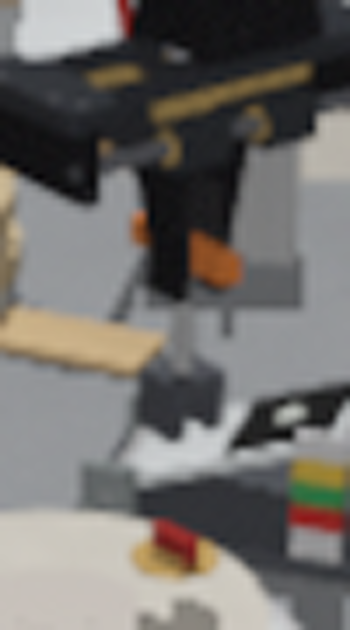

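```bash
python3 - <<'E'
from h import *
c=cv2.imread('pics/s2.png')
cv2.imwrite('pics/s2c.png',cv2.resize(c[455:560,280:410],None,fx=5,fy=5,interpolation=cv2.INTER_CUBIC))
E
python3 -m crank '[[-0.06,0,0.03,0,-0.03,0,-1],[-0.15,0,0.066,0,-0.06,0,-1],[-0.25,0,0.11,0,-0.09,0,-1],[-0.35,0,0.154,0,-0.12,0,-1],[-0.45,0,0.198,0,-0.15,0,-1],[-0.55,0,0.242,0,-0.171,0,-1],[-0.62,0,0.275,0,-0.171,0,-1],[-0.65,0,0.286,0,-0.171,0,-1],[-0.65,0,0.286,0,-0.171,0,-1],[-0.65,0,0.286,0,-0.171,0,-1]]'; python3 - <<'E'
from h import *
plan((.4085,.2709,.090),-18.1+90)
s=vision.camera('side');t=vision.camera('top');crop(s,270,140,360,300,4,'pics/s9.png');crop(t,100,150,300,290,4,'pics/t9.png')
cv2.imwrite('pics/t9r.png',t);cv2.imwrite('pics/s9r.png',s)
crop(s,285,235,345,290,12,'pics/s9c.png')
E
```

```text
time: 13.98
position: [0.4083, 0.2699, 0.242]
tool_rot: [0.699, -0.112, 0.111, -0.698]
ft_force: [0.3, 0.7, -1.0]
grip_width: 0.0114
t 13.97 p [0.4083 0.2699 0.242 ] jawyaw(z) 71.86 y [-5.e-04 -9.e-04 -1.e+00] q [ 3.560e-01  3.390e-01  1.758e+00 -1.000e-03  1.046e+00 -8.980e-01] F [ 0.28  0.73 -0.99] M [ 0.05  -0.03   0.012] w 0.0114
jaw target 71.9 rows shift [-2.000e-04  3.039e-01  2.300e-03] turn [ 0.0003 -0.0002 -0.0001] deg 0.07 dist 0.152
```

View pics/s9c.png

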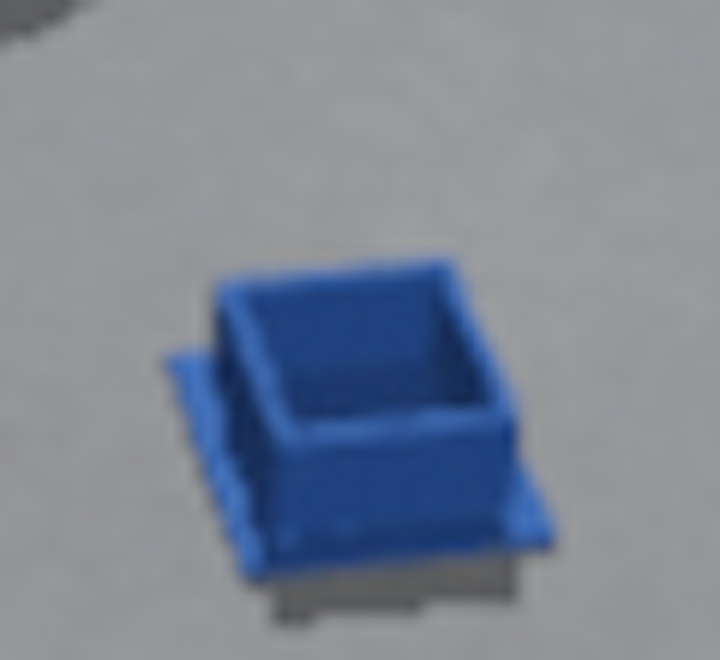

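View pics/s9.png

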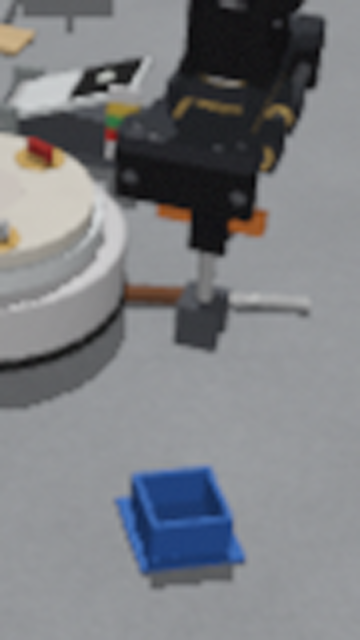

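View pics/t9.png

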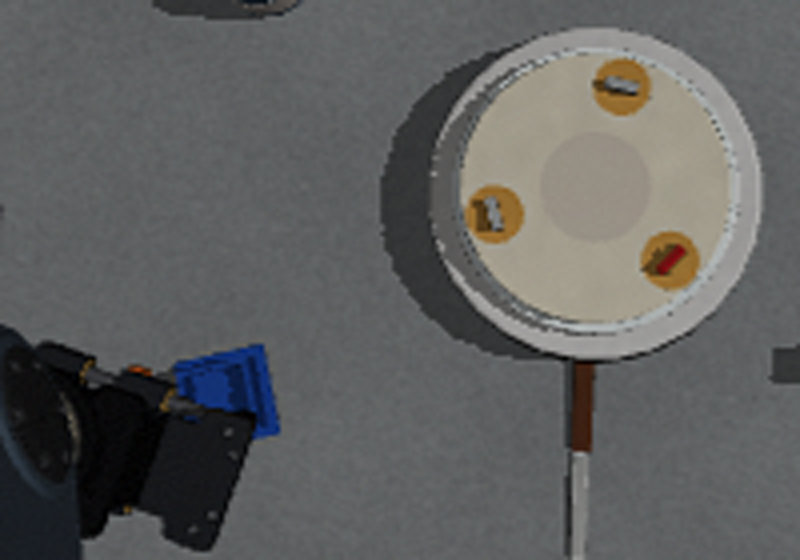

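```bash
python3 - <<'E'
from h import *
P=np.array([(218,281),(455,262),(515,415),(283,443)])/12+np.array([285,235])-.5
w=np.array([onz('side',*p,.030) for p in P]);print(w,w.mean(0),[np.linalg.norm(w[i]-w[i-1]) for i in range(4)])
t=cv2.imread('pics/t9r.png');k=6
h=cv2.cvtColor(cv2.resize(t,None,fx=k,fy=k,interpolation=cv2.INTER_CUBIC),cv2.COLOR_BGR2HSV)
s=(((h[...,0]<6)|(h[...,0]>175))&(h[...,1]>150)&(h[...,2]>90)).astype(np.uint8); s[:200*k]=0;s[230*k:]=0;s[:,:255*k]=0;s[:,282*k:]=0
pts=np.argwhere(s)[:,::-1]
w=np.array([onz('top',(u+.5)/k-.5,(v+.5)/k-.5,.106)[:2]*1000 for u,v in pts],np.float32); e=np.linalg.svd(w-w.mean(0),full_matrices=False)[2][0]
print(cv2.minAreaRect(w),np.degrees(np.arctan2(e[1],e[0])))
E
```

```text
[[0.44291239 0.24893416 0.03      ]
 [0.38990891 0.23835614 0.03      ]
 [0.38028792 0.28802273 0.03      ]
 [0.43023839 0.30063419 0.03      ]] [0.4108369  0.26898681 0.03      ] [np.float64(0.05323084549085695), np.float64(0.054048708194933605), np.float64(0.050589856111912974), np.float64(0.05151793954806315)]
((514.7562255859375, -67.2806625366211), (7.305418491363525, 23.345062255859375), 45.340980529785156) 136.51843
```

The red tab now measures yaw −43.5° (along the rim, stop expected at −44°). The cup centre is about (0.411, 0.269) with a yaw of about 12°. I'll align the key with it and lower.

```bash
python3 -m crank '[[0,0,0,0,-0.05,0,-1],[0,0.06,0,0,-0.1,0,-1],[0,0.12,0,0,-0.15,0,-1],[0,0.18,0,0,-0.167,0,-1],[0,0.2,0,0,-0.167,0,-1],[0,0.2,0,0,-0.167,0,-1],[0,0.2,0,0,-0.167,0,-1]]'; python3 - <<'E'
from h import *
plan((.4098,.2690,.1),102)
s=vision.camera('side');crop(s,270,160,360,300,4,'pics/s10.png')
E
```

```text
time: 14.95
position: [0.409, 0.2711, 0.1433]
tool_rot: [-0.703, -0.074, 0.073, 0.703]
ft_force: [-0.7, -0.3, -1.1]
grip_width: 0.0113
t 14.95 p [0.409  0.2711 0.1433] jawyaw(z) 101.93 y [ 2.1e-03  8.0e-04 -1.0e+00] q [ 0.357  0.495  1.857 -0.     0.787 -1.422] F [-0.69 -0.25 -1.09] M [0.044 0.037 0.02 ] w 0.0113
jaw target 102.0 rows shift [ 0.0005  0.0866 -0.0045] turn [-0.0001 -0.0004  0.0007] deg 0.15 dist 0.0434
```

View pics/s10.png

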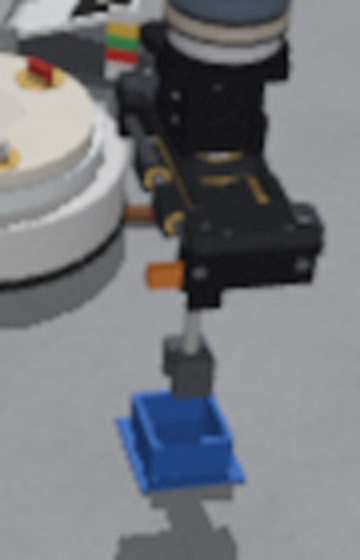

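```bash
python3 -m crank '[[0.0005,0.0,-0.0045,0,0,0,-1],[0.0005,0.02,-0.0045,0,0,0,-1],[0.0005,0.05,-0.0045,0,0,0,-1],[0.0005,0.08,-0.0045,0,0,0,-1],[0.0005,0.1,-0.0045,0,0,0,-1],[0.0005,0.1,-0.0045,0,0,0,-1],[0.0005,0.1,-0.0045,0,0,0,-1]]'; python3 - <<'E'
from h import *
plan((.4098,.2690,.087),102)
s=vision.camera('side');crop(s,285,195,345,290,7,'pics/s11.png')
E
```

```text
time: 15.88
position: [0.4089, 0.269, 0.0925]
tool_rot: [-0.703, -0.074, 0.074, 0.703]
ft_force: [1.1, 0.1, -1.1]
grip_width: 0.011
t 15.88 p [0.4089 0.269  0.0925] jawyaw(z) 101.98 y [ 4.e-04  2.e-04 -1.e+00] q [ 0.353  0.589  1.893  0.     0.66  -1.427] F [ 1.09  0.09 -1.14] M [ 0.053  0.022 -0.05 ] w 0.011
jaw target 102.0 rows shift [ 0.0017  0.0109 -0.0003] turn [-0.     -0.0001  0.0001] deg 0.03 dist 0.0055
```

View pics/s11.png

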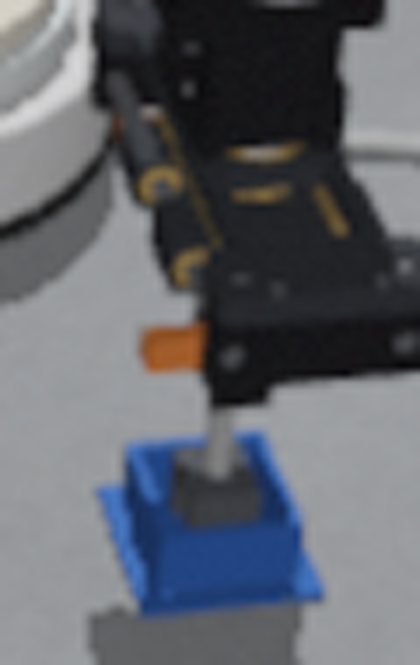

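The foot is inside the cup walls. Lowering the last 6 mm, then releasing.

```bash
python3 -m crank '[[0.0015,0.006,0,0,0,0,-1],[0.0015,0.011,0,0,0,0,-1],[0.0015,0.012,0,0,0,0,-1],[0.0015,0.012,0,0,0,0,-1]]'; python3 - <<'E'
from h import *
show()
E
```

```text
time: 16.42
position: [0.4094, 0.269, 0.0863]
tool_rot: [0.703, 0.074, -0.074, -0.703]
ft_force: [0.5, 0.1, -1.0]
grip_width: 0.0116
t 16.43 p [0.4094 0.269  0.0863] jawyaw(z) 101.98 y [-1.e-04 -1.e-04 -1.e+00] q [ 0.353  0.601  1.895 -0.     0.646 -1.427] F [ 0.53  0.12 -0.97] M [ 0.086  0.052 -0.021] w 0.0116
```

```bash
python3 -m crank '[[0,0.001,0,0,0,0,-1],[0,0.002,0,0,0,0,-1],[0,0.002,0,0,0,0,-1]]'; python3 - <<'E'
from h import *
show()
E
python3 -m crank '[[0,0.002,0,0,0,0,-0.6],[0,0.002,0,0,0,0,-0.4],[0,0.002,0,0,0,0,0],[0,0.002,0,0,0,0,0.5],[0,0.002,0,0,0,0,0.9],[0,0.002,0,0,0,0,0.9],[0,0.002,0,0,0,0,0.9],[0,0.002,0,0,0,0,0.9]]'; python3 - <<'E'
from h import *
show()
s=vision.camera('side');crop(s,285,195,345,290,7,'pics/s12.png')
E
```

```text
time: 16.8
position: [0.4096, 0.269, 0.0859]
tool_rot: [-0.703, -0.074, 0.074, 0.703]
ft_force: [-1.1, -1.2, 4.6]
grip_width: 0.0118
t 16.8 p [0.4096 0.269  0.0859] jawyaw(z) 101.99 y [ 7.e-04  1.e-04 -1.e+00] q [ 0.353  0.602  1.895 -0.     0.644 -1.427] F [-1.09 -1.21  4.59] M [-0.047  0.154  0.006] w 0.0118
time: 17.8
position: [0.4094, 0.269, 0.0843]
tool_rot: [0.703, 0.074, -0.074, -0.703]
ft_force: [-0.5, 0.1, -0.8]
grip_width: 0.0774
t 17.8 p [0.4094 0.269  0.0843] jawyaw(z) 101.98 y [-0. -0. -1.] q [ 0.353  0.605  1.896 -0.     0.641 -1.427] F [-0.48  0.1  -0.77] M [ 0.042 -0.002  0.044] w 0.0774
```

View pics/s12.png

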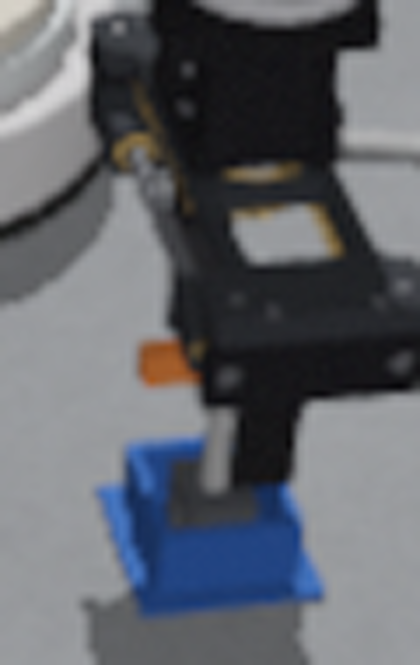

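```bash
python3 -m crank '[[0,-0.05,0,0,0,0,0.9],[0,-0.15,0,0,0,0,0.9],[0,-0.25,0,0,0,0,0.9],[0,-0.35,0,0,0,0,0.9],[0,-0.40,0,0,0,0,0.5],[0,-0.40,0,0,0,0,-0.5]]'; python3 - <<'E'
from h import *
show()
s=vision.camera('side');t=vision.camera('top');crop(s,270,140,360,300,4,'pics/s13.png')
cv2.imwrite('pics/t13r.png',t);cv2.imwrite('pics/s13r.png',s)
crop(t,300,185,370,265,9,'pics/t13p.png');crop(s,260,140,325,190,11,'pics/s13p.png')
E
```

```text
time: 18.6
position: [0.4104, 0.2695, 0.2863]
tool_rot: [-0.703, -0.076, 0.072, 0.704]
ft_force: [0.2, 0.1, -0.4]
grip_width: 0.0699
t 18.6 p [0.4104 0.2695 0.2863] jawyaw(z) 101.99 y [ 0.005   0.0019 -1.    ] q [ 0.353  0.282  1.701  0.     1.154 -1.427] F [ 0.18  0.11 -0.37] M [ 0.059 -0.     0.049] w 0.0699
```

View pics/s13.png

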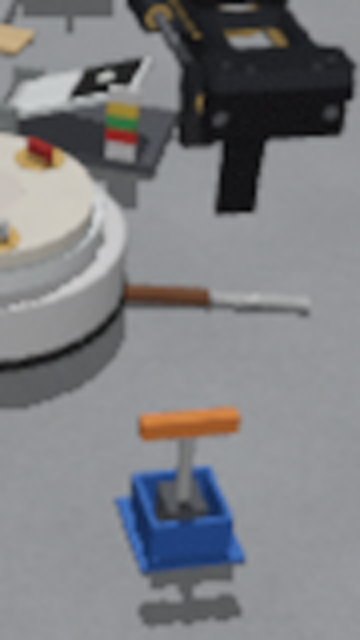

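View pics/t13p.png

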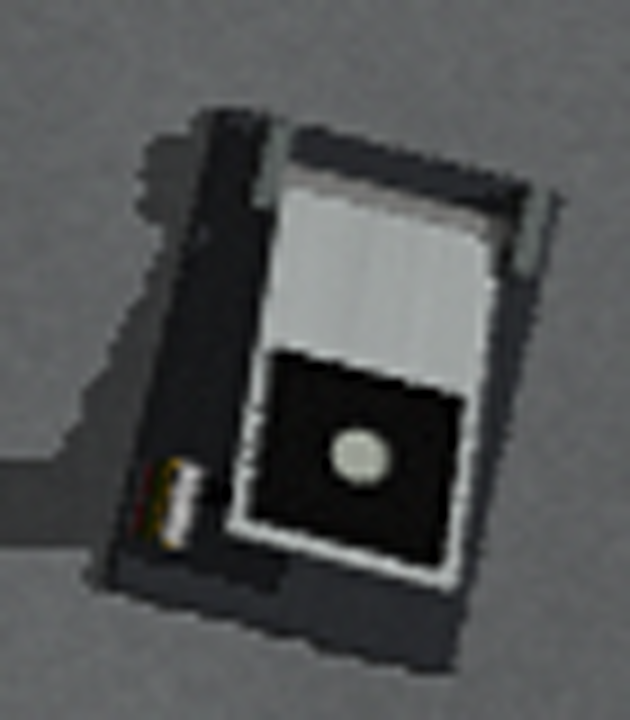

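View pics/s13p.png

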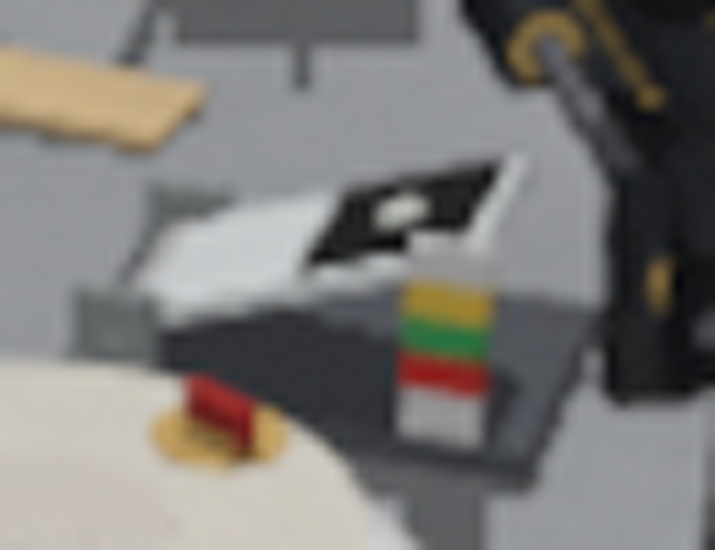

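```bash
python3 - <<'E'
from h import *
p,e=tri((339.5,235.3),(296.05,158.6));print('dot',p,e)
P=lambda u,v:(u/9+300-.5,v/9+185-.5)
# plate corners z=.012
c=[onz('top',*P(*q),.012) for q in [(207,112),(560,195),(455,670),(100,585)]];print(np.round(c,4))
c=np.array(c);print('centre',c.mean(0),'lens',[np.linalg.norm(c[i]-c[i-1]) for i in range(4)])
d=(c[0]+c[1]-c[2]-c[3])[:2];yaw=np.arctan2(d[1],d[0]);print('yaw',np.degrees(yaw))
X=np.array([np.cos(yaw),np.sin(yaw)]);ctr=c.mean(0)[:2]
print('pad xy predicted (no thickness)',ctr+X*(.065-.095*np.cos(.35)), 'free end',ctr+X*(.065-.13*np.cos(.35)))
plan((p[0],p[1],.2),np.degrees(yaw)+90)
E
```

```text
dot [ 0.45827226 -0.28010938  0.06509551] 0.000476388407781047
[[ 0.5749 -0.2422  0.012 ]
 [ 0.5475 -0.3626  0.012 ]
 [ 0.3868 -0.3235  0.012 ]
 [ 0.414  -0.2041  0.012 ]]
centre [ 0.4807857  -0.28308661  0.012     ] lens [np.float64(0.16538403956920347), np.float64(0.12344141927566206), np.float64(0.16540241841548442), np.float64(0.12240877617415732)]
yaw -13.487982825136152
pad xy predicted (no thickness) [ 0.45721387 -0.27743274] free end [ 0.42524264 -0.26976422]
t 18.7 p [0.4087 0.2687 0.2835] jawyaw(z) 101.98 y [-1.4e-03 -5.0e-04 -1.0e+00] q [ 0.353  0.285  1.704 -0.     1.154 -1.427] F [0.72 0.42 0.14] M [ 0.081  0.031 -0.012] w 0.0624
jaw target 76.5 rows shift [-0.1306  0.1674 -1.0943] turn [ 0.0002  0.1415 -0.0004] deg 25.47 dist 0.5574
```

```bash
python3 -m crank '[[-0.01,0,-0.08,0,0.02,0,-1],[-0.025,0,-0.2,0,0.05,0,-1],[-0.04,0,-0.32,0,0.08,0,-1],[-0.05,0,-0.44,0,0.11,0,-1],[-0.065,0,-0.56,0,0.141,0,-1],[-0.08,0,-0.68,0,0.141,0,-1],[-0.095,0,-0.8,0,0.141,0,-1],[-0.11,0,-0.9,0,0.141,0,-1],[-0.12,0,-0.96,0,0.141,0,-1],[-0.12,0,-0.96,0,0.141,0,-1]]' 20; python3 - <<'E'
from h import *
plan((.458,-.2795,.12),76.5)
E
```

```text
time: 19.95
position: [0.4497, -0.2146, 0.2821]
tool_rot: [-0.701, 0.085, -0.083, 0.703]
ft_force: [-0.3, 0.5, 0.1]
grip_width: 0.0003
t 19.95 p [ 0.4497 -0.2146  0.2821] jawyaw(z) 76.39 y [-0.003   0.0023 -1.    ] q [-0.67   0.301  1.684 -0.     1.16  -2.003] F [-0.31  0.46  0.12] M [ 0.014 -0.039 -0.019] w 0.0003
jaw target 76.5 rows shift [ 0.0478  0.3239 -0.1228] turn [-0.0005 -0.0006 -0.0011] deg 0.24 dist 0.1748
```

```bash
python3 -m crank '[[0.02,0,-0.06,0,0,0,-1],[0.045,0.04,-0.12,0,0,0,-1],[0.0478,0.14,-0.123,0,0,0,-1],[0.0478,0.24,-0.123,0,0,0,-1],[0.0478,0.31,-0.123,0,0,0,-1],[0.0478,0.324,-0.123,0,0,0,-1],[0.0478,0.324,-0.123,0,0,0,-1],[0.0478,0.324,-0.123,0,0,0,-1]]' 20; python3 - <<'E'
from h import *
plan((.458,-.2795,.085),76.5)
s=vision.camera('side');crop(s,250,100,330,190,7,'pics/s14.png')
E
```

```text
time: 20.95
position: [0.4603, -0.2787, 0.1237]
tool_rot: [0.703, -0.082, 0.083, -0.702]
ft_force: [0.8, 0.2, 1.1]
grip_width: 0.0003
t 20.95 p [ 0.4603 -0.2787  0.1237] jawyaw(z) 76.62 y [ 0.0021 -0.0019 -1.    ] q [-0.752  0.575  1.754  0.     0.809 -2.09 ] F [0.75 0.25 1.09] M [ 0.05  -0.03   0.055] w 0.0003
jaw target 76.5 rows shift [-0.0042  0.0774 -0.0025] turn [0.0004 0.0007 0.0008] deg 0.2 dist 0.0388
```

View pics/s14.png

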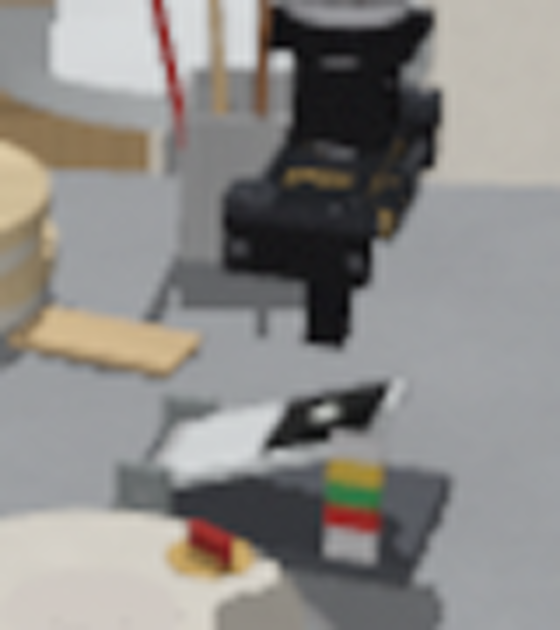

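```bash
python3 -m crank '[[-0.0042,0.02,-0.0025,0,0,0,-1],[-0.0042,0.05,-0.0025,0,0,0,-1],[-0.0042,0.065,-0.0025,0,0,0,-1],[-0.0042,0.065,-0.0025,0,0,0,-1],[-0.0042,0.065,-0.0025,0,0,0,-1]]' 20; python3 - <<'E'
from h import *
plan((.458,-.2795,.0705),76.5)
E
```

```text
time: 21.62
position: [0.4571, -0.2792, 0.0897]
tool_rot: [-0.702, 0.083, -0.082, 0.702]
ft_force: [0.1, -0.6, 0.6]
grip_width: 0.0004
t 21.62 p [ 0.4571 -0.2792  0.0897] jawyaw(z) 76.6 y [-0.  0. -1.] q [-0.757  0.632  1.778 -0.     0.732 -2.094] F [ 0.15 -0.6   0.56] M [-0.014 -0.011  0.017] w 0.0004
jaw target 76.5 rows shift [ 0.0019  0.0383 -0.0002] turn [-0.      0.0005 -0.    ] deg 0.1 dist 0.0192
```

Descend to just before half way, slowly.

```bash
python3 -m crank '[[0.001,0.01,0,0,0,0,-1],[0.001,0.02,0,0,0,0,-1],[0.001,0.028,0,0,0,0,-1],[0.001,0.036,0,0,0,0,-1],[0.001,0.04,0,0,0,0,-1],[0.001,0.04,0,0,0,0,-1]]' 20; python3 - <<'E'
from h import *
show()
s=vision.camera('side');crop(s,265,130,315,190,10,'pics/s15.png')
E
```

```text
time: 22.38
position: [0.457, -0.2789, 0.0697]
tool_rot: [-0.702, 0.083, -0.082, 0.702]
ft_force: [-3.1, 0.5, 5.4]
grip_width: 0.0007
t 22.38 p [ 0.457  -0.2789  0.0697] jawyaw(z) 76.61 y [-1.1e-03  7.0e-04 -1.0e+00] q [-0.757  0.667  1.787 -0.     0.689 -2.093] F [-3.1   0.52  5.43] M [0.105 0.585 0.044] w 0.0007
```

View pics/s15.png

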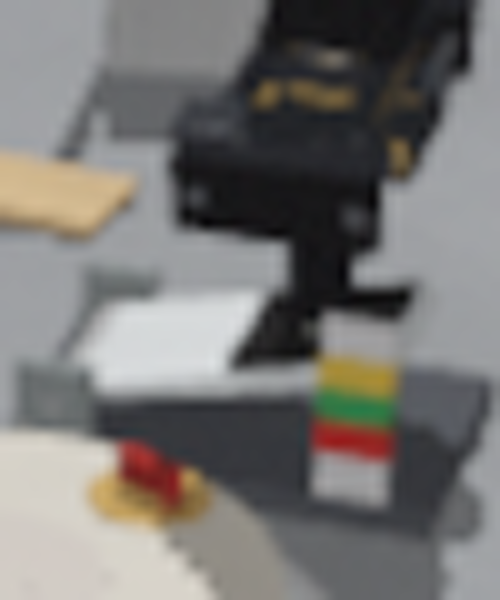

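```bash
cat >> h.py <<'E'
yw=np.radians(-13.5);X=np.array([np.cos(yw),np.sin(yw),0]);Y=np.array([-np.sin(yw),np.cos(yw),0]);Z=np.array([0,0,1.])
D=np.array([.458,-.2797,.065])
th=D[2]-(.03+.095*np.sin(.35)); th/=np.cos(.35)
H=D+X*.095*np.cos(.35)-X*th*np.sin(.35)*-1*-1; H[2]=.03
def pp(q,r,y,n=None):
    a=.35-q; n=th if n is None else n
    return H-X*r*np.cos(a)+Z*r*np.sin(a)+n*(X*np.sin(a)+Z*np.cos(a))+Y*y
E
python3 - <<'E'
from h import *
print('th',th,'check',pp(0,.095,0),D)
for q in (0,.1,.117,.175,.233,.3):
    print(q,'far',proj('side',pp(q,.13,-.038)).round(1),'near',proj('side',pp(q,.13,.038)).round(1),'dot z',pp(q,.095,0)[2].round(4))
E
```

```text
th 0.0025811994095319944 check [ 0.458  -0.2797  0.065 ] [ 0.458  -0.2797  0.065 ]
0 far [307.  152.9] near [302.8 161.3] dot z 0.065
0.1 far [307.9 155.9] near [303.7 164.5] dot z 0.056
0.117 far [308.  156.4] near [303.8 165. ] dot z 0.0544
0.175 far [308.3 158.2] near [304.1 166.9] dot z 0.0491
0.233 far [308.5 160. ] near [304.3 168.7] dot z 0.0437
0.3 far [308.6 162.1] near [304.4 170.9] dot z 0.0373
```

```bash
python3 - <<'E'
from h import *
a=cv2.imread('pics/s13r.png');b=vision.camera('side')
cv2.imwrite('pics/s15r.png',b)
f=lambda i:cv2.resize(i[150:186,285:315],None,fx=13,fy=13,interpolation=cv2.INTER_NEAREST)
cv2.imwrite('pics/cmp.png',np.hstack([f(a),f(b)]))
t=vision.camera('top');ta=cv2.imread('pics/t13r.png');cv2.imwrite('pics/t15r.png',t)
g=lambda i:cv2.resize(i[215:260,305:345],None,fx=9,fy=9,interpolation=cv2.INTER_CUBIC)
cv2.imwrite('pics/cmpt.png',np.hstack([g(ta),g(t)]))
E
```

```text
(no output)
```

View pics/cmp.png

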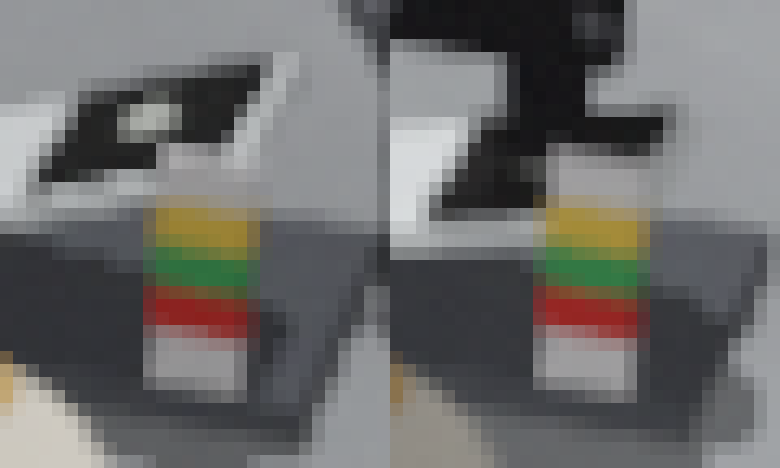

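View pics/cmpt.png

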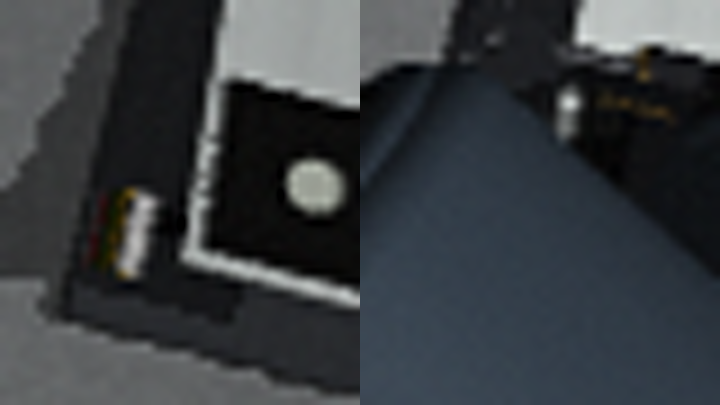

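```bash
cat > m.py <<'E'
from h import *
def edge(img,u):  # lower edge of near white rim: transition bright->dark plate
    c=cv2.cvtColor(img,cv2.COLOR_BGR2GRAY)[150:185,u].astype(float)
    return c
def pred(q,u,n=None):
    rs=np.linspace(.03,.13,400); P=np.array([proj('side',pp(q,r,.038,n)) for r in rs]); return np.interp(u,P[:,0],P[:,1])
E
python3 - <<'E'
from m import *
a=cv2.imread('pics/s13r.png');b=cv2.imread('pics/s15r.png')
for u in (285,289,293):
    print(u,edge(a,u)[10:22].astype(int),edge(b,u)[10:25].astype(int))
    print([(q,pred(q,u).round(2)) for q in(0,.1,.15,.175,.2,.233)])
E
```

```text
285 [202 201 201 201 203 190 168 124  59  52  52  51] [208 216 216 215 215 216 217 199 174 132  56  56  56  57  56]
[(0, np.float64(164.65)), (0.1, np.float64(166.11)), (0.15, np.float64(166.81)), (0.175, np.float64(167.16)), (0.2, np.float64(167.5)), (0.233, np.float64(167.95))]
289 [138  74  38  33 153 171 135  99  78  62  50  51] [215 208 190 149  83  38  71 148 158 110  56  55  55  56  54]Traceback (most recent call last):
  File "<stdin>", line 5, in <module>
  File "m.py", line 6, in pred
    rs=np.linspace(.03,.13,400); P=np.array([proj('side',pp(q,r,.038,n)) for r in rs]); return np.interp(u,P[:,0],P[:,1])
                                             ~~~~^^^^^^^^^^^^^^^^^^^^^^^
  File "h.py", line 11, in proj
    f,cx,cy,T=K(n); c=T[:3,:3].T@(np.array(p)-T[:3,3]); return np.array([cx+f*c[0]/-c[2], cy-f*c[1]/-c[2]])
              ~^^^
  File "h.py", line 5, in K
    i=vision.camera_info(n); f=192/np.tan(np.radians(i['vfov']/2)); return f,i['cx'],i['cy'],np.array(i['world_from_camera'])
ValueError: time passes only in moves, steps and waits
```

```bash
sed -i 's/^def K(n):/import functools\n@functools.lru_cache\ndef K(n):/' h.py; python3 - <<'E'
from m import *
for u in (285,287,289,291): print(u,[(q,(pred(q,u)-pred(0,u)).round(2)) for q in(.1,.125,.15,.175,.2,.233)])
a=cv2.imread('pics/s13r.png');b=cv2.imread('pics/s15r.png')
for u in (286,287,288,290,291,292):
    print(u,edge(a,u)[10:22].astype(int),edge(b,u)[10:25].astype(int))
E
```

```text
285 [(0.1, np.float64(1.46)), (0.125, np.float64(1.81)), (0.15, np.float64(2.16)), (0.175, np.float64(2.51)), (0.2, np.float64(2.85)), (0.233, np.float64(3.3))]
287 [(0.1, np.float64(1.66)), (0.125, np.float64(2.06)), (0.15, np.float64(2.46)), (0.175, np.float64(2.85)), (0.2, np.float64(3.24)), (0.233, np.float64(3.75))]
289 [(0.1, np.float64(1.86)), (0.125, np.float64(2.31)), (0.15, np.float64(2.76)), (0.175, np.float64(3.2)), (0.2, np.float64(3.64)), (0.233, np.float64(4.21))]
291 [(0.1, np.float64(2.07)), (0.125, np.float64(2.56)), (0.15, np.float64(3.06)), (0.175, np.float64(3.55)), (0.2, np.float64(4.03)), (0.233, np.float64(4.66))]
286 [202 201 202 194 188 176 164 128  61  51  51  50] [210 216 216 215 216 217 218 199 173 130  57  57  56  56  56]
287 [202 194 175 148 135 152 155 122  68  50  51  50] [211 216 216 216 207 190 181 179 173 130  55  56  57  56  56]
288 [188 153 102  50 118 153 144 109  68  52  51  50] [213 216 216 202 167 114  94 154 166 121  56  55  56  53  55]
290 [ 51  37  38  43 156 172 129  90  85  69  52  51] [188 160 114  59  40  35  78 147 155 108  56  56  55  54  56]
291 [ 35  36  35  60 146 165 127  86  86  70  51  52] [114  57  41  40  38  34  89 150 153 106  55  57  56  55  55]
292 [ 36  36  34  85 146 163 128  85  85  69  51  52] [ 37  38  41  38  33  30  90 149 151 102  56  58  57  55  57]
```

Image shift puts the paddle at about 0.14 rad. Another 3 mm brings it to the middle of the green third.

```bash
python3 -m crank '[[0,0.003,0,0,0,0,-1],[0,0.006,0,0,0,0,-1],[0,0.006,0,0,0,0,-1],[0,0.006,0,0,0,0,-1]]' 20; python3 - <<'E'
from m import *
o,M=show();print(o['joint_velocities'].round(3))
a=cv2.imread('pics/s13r.png');b=vision.camera('side');cv2.imwrite('pics/s16r.png',b)
for u in (285,287,289,291): print(u,edge(a,u)[10:22].astype(int),edge(b,u)[10:25].astype(int))
crop(b,255,120,335,190,8,'pics/s16.png')
E
```

```text
time: 23.02
position: [0.457, -0.2789, 0.067]
tool_rot: [-0.702, 0.083, -0.082, 0.702]
ft_force: [-3.3, -0.2, 5.8]
grip_width: 0.0004
t 23.02 p [ 0.457  -0.2789  0.067 ] jawyaw(z) 76.61 y [-9.e-04  6.e-04 -1.e+00] q [-0.757  0.672  1.788 -0.     0.683 -2.093] F [-3.3  -0.21  5.78] M [0.115 0.634 0.013] w 0.0004
[-0.001 -0.    -0.001  0.001 -0.002  0.   ]
285 [202 201 201 201 203 190 168 124  59  52  52  51] [206 217 217 216 216 217 218 214 190 137  78  55  55  56  56]
287 [202 194 175 148 135 152 155 122  68  50  51  50] [206 217 217 217 216 209 190 197 189 130  64  55  56  55  57]
289 [138  74  38  33 153 171 135  99  78  62  50  51] [206 216 203 168 115  58  47 154 175 130  64  56  56  54  56]
291 [ 35  36  35  60 146 165 127  86  86  70  51  52] [137 107  40  41  42  38  52 136 164 129  61  56  57  56  56]
```

View pics/s16.png

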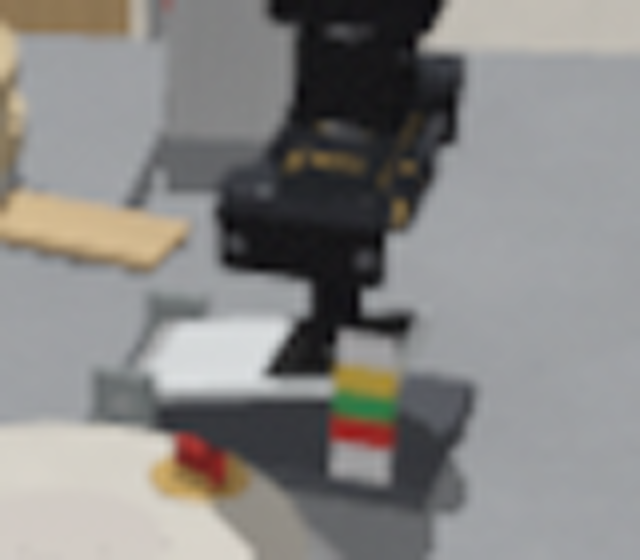

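```bash
python3 -m crank '[[0,0.002,0,0,0,0,-1],[0,0.004,0,0,0,0,-1],[0,0.004,0,0,0,0,-1],[0,0.004,0,0,0,0,-1],[0,0.004,0,0,0,0,-1],[0,0.004,0,0,0,0,-1]]' 20; python3 - <<'E'
from m import *
o,M=show()
b=vision.camera('side');cv2.imwrite('pics/s17r.png',b);t=vision.camera('top');cv2.imwrite('pics/t17r.png',t)
for u in (285,287,289,291): print(u,edge(b,u)[10:25].astype(int))
cv2.imwrite('pics/fin.png',np.vstack([b[100:300,50:450],t[100:300,50:450]])) 
E
```

```text
time: 23.82
position: [0.4567, -0.2788, 0.065]
tool_rot: [-0.702, 0.083, -0.082, 0.703]
ft_force: [-3.9, -0.3, 6.5]
grip_width: 0.0003
t 23.82 p [ 0.4567 -0.2788  0.065 ] jawyaw(z) 76.62 y [-1.6e-03  9.0e-04 -1.0e+00] q [-7.570e-01  6.750e-01  1.789e+00 -1.000e-03  6.790e-01 -2.093e+00] F [-3.87 -0.3   6.47] M [ 0.042  0.686 -0.056] w 0.0003
285 [202 218 217 217 216 218 219 222 199 153 105  56  56  56  57]
287 [201 217 217 218 217 210 192 189 181 151 102  56  55  56  56]
289 [202 217 210 191 150  82  35 131 165 143  87  57  55  57  56]
291 [145 115  58  40  41  41  34  93 149 142  85  57  56  55  55]
```

View pics/fin.png

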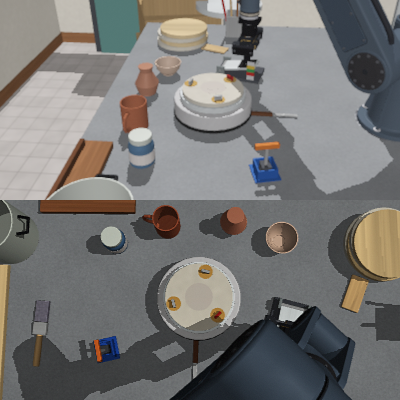

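```bash
python3 -c "
from rig import robot
print(robot.hand_in())"
```

```text
the job is handed in; nothing more can be done
None
```

The job is handed in at about 24 s of the 58 s allowed. The bat screw is at its stop, the key is back in its cup, and the gripper is holding the paddle about half way down.

- **Screw:** I drove the red tab clockwise until the torque rose from about 0.06 to 0.5 N m. The top camera then measured it at −43.5°; along the rim is −44°.
- **Key:** I stood it upright in the cup and let go before going near the paddle. The last pictures show it still standing there.
- **Paddle:** The closed fingers push with 6.5 N vertically. The shift of the paddle's edge in the side view puts it at about 0.17–0.18 rad, in the middle of the green third.

**Not confirmed:** I never saw the pointer itself, because it was hidden behind the scale or the arm. The paddle position therefore rests on the edge shift, the force and the tool height. These agreed within about 0.03 rad, and the tool height read slightly low. A sideways friction force of about 4 N also remains at the pad.

The other things on the table look unmoved in the last pictures, though the arm hides part of the top view.

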